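# Wedge up the tape transport plate and hold it

### The arm

A 6-joint arm with a two-finger parallel gripper is mounted at the origin on a cart in front of the work surface, level with it; the furniture and walls round the work are solid. World frame = base frame: x ahead of the robot, y to its left, z up, the work surface at z = 0. Lengths are in m, angles in rad, forces in N, time in s.
With the tool pointing down it reaches from about 0.4 to 0.825 m from the base axis. Payload 7 kg.
Tool frame: the origin (TCP) lies on the centre line of the jaws, within the pads' length; the fingertips stand arm.tip_reach ahead of it and the grasp point (between the pads) lies 5 mm behind it (arm.tip_reach is the distance from the TCP to the fingertips, in m); z points along the fingers, y is the line along which they close (so a half turn about z gives the same grasp; the last joint's range is limited). The gripper opens to 88 mm and grips with 3 to 60 N. Pads are 19 mm wide; open, the fingers measure 130 mm over their backs; the gripper's body (78 mm by 193 mm) begins 47 mm behind the grasp point.
Start: joints at [1.535, 0.359, 0.012, 0, -1.224, -0.288], TCP at [0.215, 0.64, 0.241] pointing down, gripper open.
Joint ranges: [-3.07, 3.07], [-1.43, 2.12], [-1.02, 1.25], [-3.03, 1.67], [-3.05, -0], [-3.03, 3.03]. Speed limits (rad/s): [2.39, 2.39, 3.01, 3.14, 3.14, 3.14].

### API

Orientations are given as [roll, pitch, yaw] about the fixed x, y, z axes, in that order (R = Rz(yaw) Ry(pitch) Rx(roll)).
In Python, from station import status, optics, order, arm gives the robot as it stands. The module is installed in compiled form; this text tells all that it offers.
- The arm moves only by the shell command python3 -m jog 'ROWS' [FORCE]. ROWS is JSON, a list of rows, each a list of 3 entries, a list of its own where there are three numbers: the gripper command: -1 is shut, 1 is fully open, values between are in proportion, then the shift along the tool's x, y, z in mm, then the turn about the tool's z in rad. A call has 1 to 20 rows; each row is the pose to reach, as a shift and turn from the pose commanded when the call began, along the tool's axes at that moment; what a row does not reach only later rows make up. A row lasts 1/8 s, in which the tool goes at most 62.5 mm and 10.7 degrees, less where a joint would pass 70% of its speed; a pose out of reach is approached as far as the arm can. A call with a gripper value outside its range is refused whole. The fingers move at their own pace and stop on an object; FORCE is the grip in N (left out, the last holds). Time passes only in rows, so rows that repeat a pose let the fingers close. It gives the time, the measured TCP pose, the force, the opening and the grip force at its end, in the units of the state.
- status.get_state(): the state, without advancing time (a new reading comes with each control period).
- optics.grab_frame(name): name is "scene" or "top" or "wrist"; returns a dict with "color" (384x512x3 uint8, red, green, blue), "mtx" (3x3 intrinsics, pixels), "cam_to_world" (4x4, takes a point from camera to world coordinates). Camera axes: x right, y down, z forward; pixel columns grow to the right and rows downward; lengths in m; the calibration is good to about 2 mm. A picture is of the moment at which its call begins. There is no depth.
- order.job_done(): hands the job in; it is judged then, once.
The state is a dict: "t": time; "q": joint angles; "qd": joint speeds; "joint_efforts": joint torques, N m; "eef_pos": TCP position; "ee_rot": TCP orientation; "force": force on the tool from outside, world axes, zero at the start; "moment": the same for the moment, N m; "width": finger opening in m; "gripper_force": force on a finger pad.
Only numpy, scipy, OpenCV 4.12 (cv2) and the standard library are available. Lean on these libraries where they do the work, as an engineer would, in place of code of your own. Each camera call takes 0.05 s, during which the arm holds its last target. There are 200 camera calls.

### The job

The opened tape transport's aluminium plate has to come just clear of the two rubber pads at its front so that they can be changed. Take the long slim wooden wedge (not the short steep one), lay it flat on the desk and push it, thin end first, between the rails under the plate's front lip until the lip stands about 4 mm above the pads; finish while still gripping the wedge there, with the plate resting on the wedge alone. Touch the plate with nothing but the wedge and leave everything else on the desk where it is.

Things in the scene. Friction and masses are not known exactly. Their poses are not given: they have to be found in the camera images.
- frame: Fixed low frame: two dark steel rails 150 x 25 x 8 mm (outer width 170 mm) joined only at the rear by a 16 mm bar. Origin: its centre on the desk top; +x from the open front to the rear hinge, z up. The gap between the rails, |y| < 60 mm, is open at the front and shows bare desk, 134 mm deep. On each rail at x = -60 mm sits a 2 mm high rubber pad that carries the plate.
- plate (a joint): Angle (rad) of the aluminium plate (150 x 166 mm) about the hinge at the frame's rear (frame x = +70 mm, 15 mm high). 0: resting on the pads; grows as the front lip rises. The lip is 145 mm from the hinge: 0.0069 rad is 1 mm of lift, 0.0275 is 4 mm. Falls back by its own weight (about 0.6 kg; about 3 N at the lip).
- plate_lip (a point): Middle of the plate's front lip at the height of its underside: frame x = -75 mm, 10 mm above the desk at rest; moves with the plate. The lip is rounded (radius 4 mm), 8 mm thick, 166 mm wide. The plate carries reel hubs, a head block and a motor, the tallest 48 mm above the desk, at the rear.
- slim_wedge: Long slim wooden wedge, loose, 0.12 kg, 130 mm long (x), 26 mm wide (y). Origin: centre of its flat underside; +x to the thin end. Its ramp falls from 22 mm high at x = -35 mm to 2 mm at x = +65 mm: 5 mm of push lifts 1 mm, from the moment the thin end is about 40 mm past the lip's front. At the heel, x = -65 to -35 mm, an upright grip block 30 x 26 mm, 48 mm high: grasp across the 26 mm.
- slim_wedge_grip (a point): Centre of the slim wedge's grip block, 30 mm above its underside and 115 mm behind the thin end.
- slim_wedge_tip (a point): Middle of the slim wedge's thin end, 1 mm above its underside.
- stub_wedge: Short steep wooden wedge, loose, of the same width and grip block but only 60 mm long (ramp 30 mm long, 22 mm high): the wrong one, leave it. Origin: centre of its underside; +x points to its thin end.
- case_a: Blue-patterned cassette case lying flat, loose, 69 x 108 x 17 mm, toward the left. Body origin: centre of its underside; z up.
- case_b: Blue-patterned cassette case lying flat, loose, 69 x 108 x 17 mm, behind the wedges. Body origin: centre of its underside; z up.
- splicing_block: Pale metal splicing block, loose, 26 x 115 x 13 mm, near the front right edge of the desk. Body origin: centre of its underside; z up.
- marker: White felt marker with a blue cap, loose, 135 mm long, 17 mm thick, lying behind the wedges. Body origin: centre of its underside; z up.
- roll_low: Roll of paper tape, loose, 119 mm across, 13 mm high, with a second roll lying on it, at the left. Body origin: centre of its underside; z up.
Not all that is in view belongs to the job. What is shaped like the stub_wedge but purple is not meant.

How it is judged:
At the end, for the whole second after the job is handed in: The lip stands still 2 to 6 mm off the pads (joint plate 0.013 to 0.042), carried by the slim wedge alone; its thin end is 20 mm or more under the lip, between the rails; it lies flat on the desk (within 7 mm, 0.12 rad) and the fingers still grip it; robot and short wedge off the plate (value of joint plate between 0.013 and 0.042 rad and velocity of joint plate between -0.05 and 0.05 rad/s and contact force between slim_wedge and plate above 0.5 N and contact force between the fingers and slim_wedge above 1.5 N and contact force between each of the arm, the fingers, stub_wedge and plate below 0.3 N and angle between slim_wedge's own z axis and vertical below 0.12 rad and height (world z) of slim_wedge below 0.007 m and linear speed of slim_wedge below 0.02 m/s and x of slim_wedge_tip in the frame of frame above -0.055 m and y of slim_wedge_tip in the frame of frame between -0.06 and 0.06 m); the arm keeps its last pose, push and grip.
It fails at once if The robot touches the plate itself (contact force between any of the arm, the fingers and plate above 2 N).
It fails at once if Another thing on the desk is moved more than 30 mm (distance of any of case_a, case_b, splicing_block, marker, roll_low, stub_wedge from where it was at the start of the episode above 0.03 m).
It also fails if it takes over 40 s, if anything falls off the work surface, if the arm or the gripper's body presses on something with over 40 N, if the wrist force passes 120 N, or if a joint passes its speed limit or range.

## Working session

There is one attempt and no reset: what is moved stays moved. The work goes in short steps, Python scripts to look and compute and a shell command to move; the robot and the scene stay as the last step left them, time stands still between calls to the robot, and variables do not carry over. Pictures are saved under pics/ and viewed, at most 10 in all, crops included, and the job is handed in when it is done.

```bash
mkdir -p pics; cat > h.py <<'E'
import numpy as np, cv2
from station import status, optics, order, arm
def grab(n,f):
    d=optics.grab_frame(n); cv2.imwrite('pics/'+f,d['color'][:,:,::-1]); np.savez('pics/'+f+'.npz',K=d['mtx'],T=d['cam_to_world']); return d
def px2w(f,uv,z):
    a=np.load('pics/'+f+'.npz');K,T=a['K'],a['T']
    r=T[:3,:3]@np.linalg.inv(K)@np.array([uv[0],uv[1],1.]);o=T[:3,3]
    return o+r*(z-o[2])/r[2]
def w2px(f,p):
    a=np.load('pics/'+f+'.npz');K,T=a['K'],a['T']
    c=np.linalg.inv(T)@np.append(p,1); u=K@c[:3]; return u[:2]/u[2]
E
python3 - <<'E'
from h import *
a=grab('top','top1.png');b=grab('scene','sc1.png')
print(a['cam_to_world'].round(3),b['cam_to_world'].round(3),arm.tip_reach)
s=status.get_state();print(s['eef_pos'],s['ee_rot'],s['force'],s['width'],s['t'])
E
```

```text
[[-0.003 -0.994  0.108  0.412]
 [-1.     0.004  0.012  0.007]
 [-0.012 -0.108 -0.994  1.443]
 [ 0.     0.     0.     1.   ]] [[-0.902  0.271 -0.337  1.149]
 [ 0.432  0.599 -0.674  1.188]
 [ 0.019 -0.753 -0.658  1.209]
 [ 0.     0.     0.     1.   ]] 0.014
[0.2146498  0.63951786 0.2397108 ] [ 3.14007151e+00 -1.54725569e-04 -3.23911179e-01] [-0.21664669 -0.32656535 -0.01705783] 0.08776913471295521 0.1
```

View pics/top1.png

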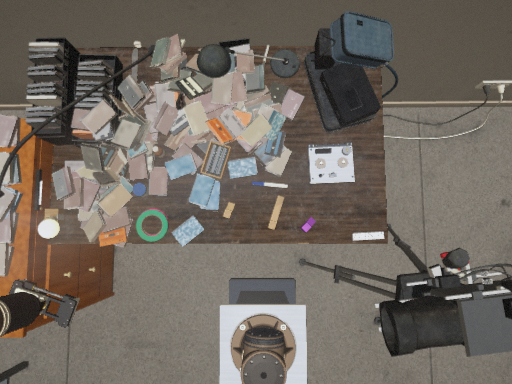

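View pics/sc1.png

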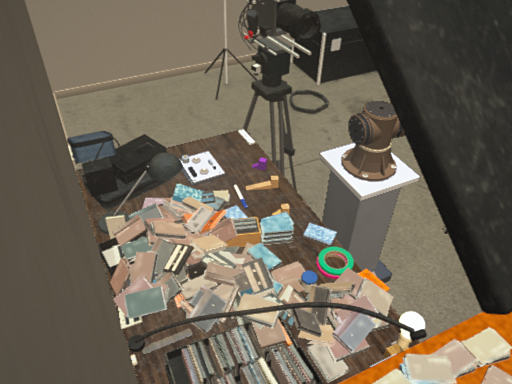

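The top view shows these wedge-like things: long wooden piece at (276,212), short wooden one at (229,210), and a purple one at (309,224). The long one fits the slim wedge. The plate is at (331,163). I'll confirm it in an enlarged crop.

```bash
python3 - <<'E'
from h import *
im=cv2.imread('pics/top1.png')[135:249,212:362]
im2=cv2.imread('pics/sc1.png')[140:220,170:290]
a=cv2.resize(im,None,fx=5.2,fy=5.2,interpolation=cv2.INTER_CUBIC)
cv2.imwrite('pics/c1.png',a);print(a.shape)
for n,uv in dict(thick=(280,197),thin=(271,229),lipl=(310,183),lipr=(355,182),rearl=(309,144),rearr=(352,143)).items(): print(n,px2w('top1.png',uv,0.01).round(3))
E
```

```text
(593, 780, 3)
thick [ 0.547 -0.069  0.01 ]
thin [ 0.426 -0.034  0.01 ]
lipl [ 0.6   -0.183  0.01 ]
lipr [ 0.603 -0.353  0.01 ]
rearl [ 0.75  -0.182  0.01 ]
rearr [ 0.753 -0.346  0.01 ]
```

View pics/c1.png

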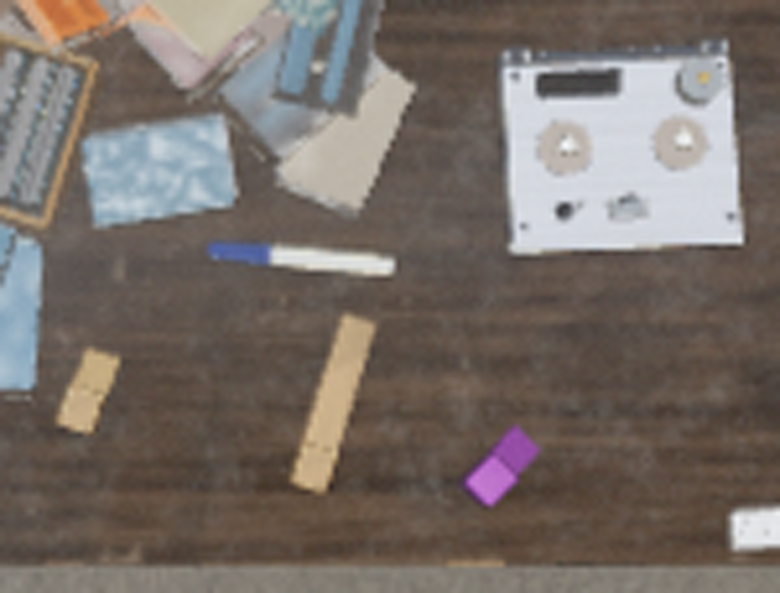

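The enlarged crop confirms it. The slim wedge is the long wooden piece, with its heel block at crop (308,470) and its thin end at (360,319), pointing away from the robot. The short wooden piece at (88,390) is the stub, and the purple one is a decoy. The plate lip edge runs from (512,252) to (743,243), with the hinge at the far side.

```bash
cat >> h.py <<'E'
def rows(target,yaw):
    "shift (mm) in tool axes and turn from present pose to TCP target, yaw"
    from scipy.spatial.transform import Rotation as Ro
    s=status.get_state(); R=Ro.from_euler('xyz',s['ee_rot']).as_matrix()
    print('pos',np.round(s['eef_pos'],4),'yaw',round(s['ee_rot'][2],4),'shift',(R.T@(np.array(target)-s['eef_pos'])*1000).round(1),'turn',round(-(yaw-s['ee_rot'][2]),3))
E
python3 - <<'E'
from h import *
def c(u,v,z): return px2w('top1.png',((u+.5)/5.2-.5+212,(v+.5)/5.2-.5+135),z)
heel=c(308,488,.048);step=c(320,443,.048);tip=c(360,319,.002)
ll,lr=c(512,252,.014),c(743,243,.014);hl,hr=c(503,50,.018),c(727,42,.018)
for n in 'heel step tip ll lr hl hr'.split(): print(n,globals()[n].round(4))
y=np.arctan2(*(tip-heel)[[1,0]]);print('wedge len',np.linalg.norm((tip-heel)[:2]),'yaw',y)
g=(heel+step)/2;print('grip',g, 'alt from tip',tip[:2]-.115*np.array([np.cos(y),np.sin(y)]))
print('lip w',np.linalg.norm((ll-lr)[:2]),'mid',(ll+lr)/2,'yaw',np.arctan2((ll-lr)[1],(ll-lr)[0])-np.pi/2, 'depth yaw',np.arctan2(*((hl-ll+hr-lr)[[1,0]])))
print('purple',c(490,480,.048),c(520,450,.02))
rows([g[0],g[1],.20],y)
E
```

```text
heel [ 0.428  -0.0322  0.048 ]
step [ 0.4595 -0.0408  0.048 ]
tip [ 0.5514 -0.0723  0.002 ]
ll [ 0.5988 -0.1826  0.014 ]
lr [ 0.6047 -0.3503  0.014 ]
hl [ 0.7477 -0.1783  0.018 ]
hr [ 0.7527 -0.3422  0.018 ]
wedge len 0.1298080756001259 yaw -0.3147813083010306
grip [ 0.44375947 -0.0364877   0.048     ] alt from tip [ 0.44209976 -0.0367406 ]
lip w 0.16776652860522523 mid [ 0.60172612 -0.2664662   0.014     ] yaw 0.03490183948629455 depth yaw 0.04197060456561451
purple [ 0.43323031 -0.15976619  0.048     ] [ 0.45498563 -0.18493601  0.02      ]
pos [0.2146 0.6395 0.2397] yaw -0.3239 shift [432.3 567.9  40.6] turn -0.009
```

```bash
python3 -m jog '[[1,[100,100,0],0],[1,[200,250,20],0],[1,[300,400,40],0],[1,[432,568,40],-0.009],[1,[432,568,40],-0.009],[1,[432,568,40],-0.009],[1,[432,568,40],-0.009],[1,[432,568,40],-0.009],[1,[432,568,40],-0.009],[1,[432,568,40],-0.009],[1,[432,568,40],-0.009],[1,[432,568,40],-0.009],[1,[432,568,40],-0.009],[1,[432,568,40],-0.009],[1,[432,568,40],-0.009],[1,[432,568,40],-0.009]]' 30
python3 - <<'E'
from h import *
grab('wrist','w1.png')
rows([.443,-.0366,.20],-.315)
for p in [(.443,-.0366,.048),(.5514,-.0723,.002)]: print(w2px('w1.png',p))
E
```

```text
t: 2.1
eef_pos: [0.4436, -0.0353, 0.2007]
ee_rot: [-3.141, -0.0, -0.313]
force: [-0.3, 0.7, -1.5]
width: 0.0877
gripper_force: 0.0
pos [ 0.4436 -0.0353  0.2007] yaw -0.3134 shift [-0.2  1.4  0.7] turn 0.002
[254.56630994 181.14273082]
[254.87975895  79.7956539 ]
```

View pics/w1.png

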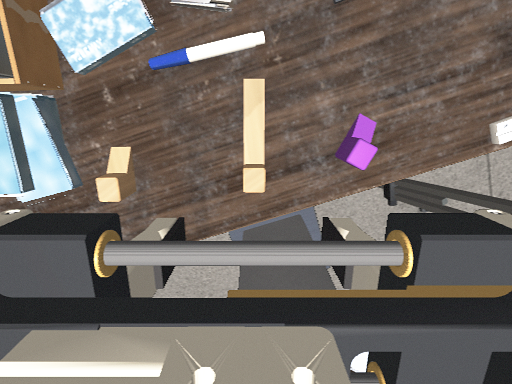

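The wrist view shows the block top at (254,180) and the tip at (254,79), which match the predicted pixels. I'll descend and grip.

```bash
python3 -m jog '[[1,[0,1,60],0],[1,[0,1,120],0],[1,[0,1,150],0],[1,[0,1,176],0],[1,[0,1,176],0],[1,[0,1,176],0],[-1,[0,1,176],0],[-1,[0,1,176],0],[-1,[0,1,176],0],[-1,[0,1,176],0],[-1,[0,1,176],0],[-1,[0,1,176],0]]' 30
```

```text
t: 3.65
eef_pos: [0.4432, -0.037, 0.0245]
ee_rot: [3.141, 0.0, -0.315]
force: [0.2, -0.5, -0.1]
width: 0.0332
gripper_force: 0.0
```

```bash
python3 -m jog '[[-1,[0,0,0],0],[-1,[0,0,0],0],[-1,[0,0,0],0],[-1,[0,0,-20],0],[-1,[0,0,-60],0],[-1,[0,0,-80],0],[-1,[0,0,-80],0],[-1,[0,0,-80],0]]' 30
python3 - <<'E'
from h import *
# tip goal 40mm before lip mid, yaw .04 ; grip 115 behind tip
y=.04;lip=np.array([.6017,-.2665]);d=np.array([np.cos(y),np.sin(y)])
g=lip-d*.155
rows([g[0],g[1],.105],y)
grab('wrist','w2.png')
E
```

```text
t: 4.65
eef_pos: [0.4426, -0.0371, 0.1039]
ee_rot: [3.141, 0.001, -0.315]
force: [-0.5, -0.1, -1.5]
width: 0.0261
gripper_force: 29.9
pos [ 0.4426 -0.0371  0.1039] yaw -0.3152 shift [ 77.  222.7  -1.1] turn -0.355
```

View pics/w2.png

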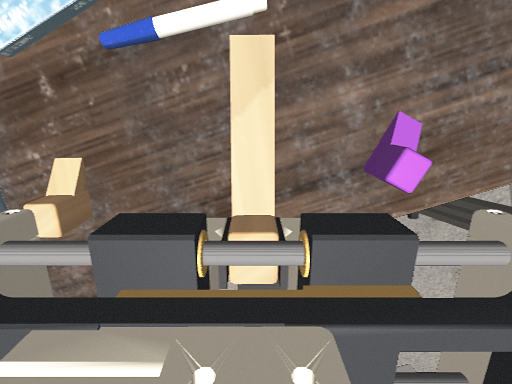

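The wedge is held squarely, with its tip at (252,35). I'll carry it over at this height.

```bash
python3 -m jog '[[-1,[10,50,0],0],[-1,[30,100,0],-0.1],[-1,[50,150,0],-0.25],[-1,[70,200,0],-0.355],[-1,[77,223,0],-0.355],[-1,[77,223,0],-0.355],[-1,[77,223,0],-0.355],[-1,[77,223,0],-0.355]]'
python3 - <<'E'
from h import *
grab('wrist','w3.png');a=grab('top','top2.png')
rows([.4468,-.2727,.025],.04)
for n,p in dict(lipm=(.6017,-.2665,.018),ll=(.5988,-.1826,.018),lr=(.6047,-.3503,.018),tip=(.5617,-.268,.08)).items(): print(n,w2px('w3.png',p))
E
```

```text
t: 5.7
eef_pos: [0.4474, -0.272, 0.1043]
ee_rot: [-3.141, 0.001, 0.041]
force: [0.0, -0.3, -2.1]
width: 0.0261
gripper_force: 29.9
pos [ 0.4477 -0.2721  0.1046] yaw 0.0415 shift [-0.9  0.6 79.6] turn 0.002
lipm [254.20486466   1.94839594]
ll [142.64542847   1.28829435]
lr [365.59445747   2.44942557]
tip [254.32128032  37.55765128]
```

View pics/w3.png

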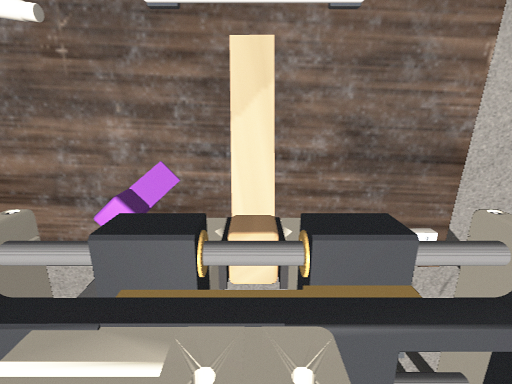

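The lip edge sits at the top of the image, x from 145 to 363 with its middle at 254. The wedge tip at (252,36) is centred and parallel to it. I'll lower to the desk.

```bash
python3 -m jog '[[-1,[0,0,40],0],[-1,[0,0,65],0],[-1,[0,0,75],0],[-1,[0,0,78],0],[-1,[0,0,80],0],[-1,[0,0,80],0],[-1,[0,0,80],0]]'
python3 - <<'E'
from h import *
grab('wrist','w4.png')
for n,p in dict(lipm=(.6017,-.2665,.018),ll=(.5988,-.1826,.018),lr=(.6047,-.3503,.018),tip=(.5617,-.268,.002)).items(): print(n,w2px('w4.png',p))
E
```

```text
t: 6.68
eef_pos: [0.4478, -0.273, 0.0251]
ee_rot: [3.141, -0.001, 0.04]
force: [-0.5, 0.5, -0.8]
width: 0.0262
gripper_force: 29.9
lipm [252.30860973 -67.54476161]
ll [ 72.30080737 -68.45879804]
lr [431.95554418 -66.90252802]
tip [252.34032371  37.95173447]
```

View pics/w4.png

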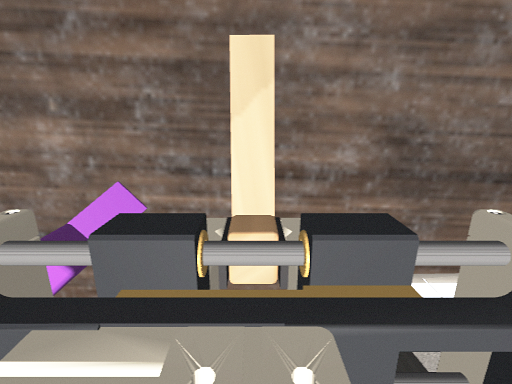

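The wedge rests on the desk, with its tip at (252,36) and parallel to the tool. I'll push, first to just short of contact.

```bash
python3 -m jog '[[-1,[20,0,0],0],[-1,[40,0,0],0],[-1,[55,0,0],0],[-1,[65,0,0],0],[-1,[70,0,0],0],[-1,[70,0,0],0],[-1,[70,0,0],0]]'
for i in 1 ; do python3 -m jog '[[-1,[3,0,0],0],[-1,[5,0,0],0],[-1,[5,0,0],0]]' | grep -E 'eef|force'; done
python3 -m jog '[[-1,[3,0,0],0],[-1,[5,0,0],0],[-1,[5,0,0],0]]' | grep -E 'eef|force'
python3 -m jog '[[-1,[3,0,0],0],[-1,[5,0,0],0],[-1,[5,0,0],0]]' | grep -E 'eef|force'
python3 -m jog '[[-1,[3,0,0],0],[-1,[5,0,0],0],[-1,[5,0,0],0]]' | grep -E 'eef|force'
```

```text
t: 7.6
eef_pos: [0.5173, -0.27, 0.0246]
ee_rot: [-3.142, -0.0, 0.04]
force: [-0.3, 0.1, -0.5]
width: 0.0259
gripper_force: 29.9
eef_pos: [0.5228, -0.2699, 0.0246]
force: [0.3, -0.1, -0.7]
gripper_force: 29.9
eef_pos: [0.5278, -0.2697, 0.0246]
force: [-0.1, 0.0, 0.3]
gripper_force: 29.9
eef_pos: [0.5313, -0.2695, 0.0246]
force: [-5.9, 0.0, 5.2]
gripper_force: 29.9
eef_pos: [0.532, -0.2692, 0.0245]
force: [-17.2, 1.0, 16.6]
gripper_force: 30.0
```

The force rose to about 17 N with almost no advance, so something is blocking it. I'll look before pushing further.

```bash
python3 - <<'E'
from h import *
w=grab('wrist','w5.png')['color'];t=grab('top','top3.png')['color'];s=grab('scene','sc3.png')['color']
u=w2px('sc3.png',(.58,-.27,.02)).astype(int);v=w2px('top3.png',(.6,-.27,.02)).astype(int);print(u,v)
def crop(im,c,h,W,H):
    x0=min(max(c[0]-h,0),511-2*h);y0=min(max(c[1]-int(h*H/W),0),383-2*int(h*H/W));print(x0,y0)
    return cv2.resize(im[y0:y0+2*int(h*H/W),x0:x0+2*h],(W,H),interpolation=cv2.INTER_CUBIC)
top=np.hstack([crop(s,u,40,400,300),crop(t,v,50,400,300)])
wr=cv2.resize(w[:270],(569,300))
bot=np.zeros((300,800,3),np.uint8);bot[:,:569]=wr
cv2.imwrite('pics/m5.png',np.vstack([top,bot])[:,:,::-1])
st=status.get_state();print(st['eef_pos'],st['force'],st['moment'],st['ee_rot'])
for p in [(.6017,-.2665,.018)]: print(w2px('w5.png',p))
E
```

```text
[220 158] [333 182]
180 128
283 145
[ 0.53195747 -0.2692399   0.02441866] [-17.35661516   0.03371783  15.53114412] [-0.05024981  5.86651698  0.15257102] [-3.14001808  0.00924149  0.03923756]
[253.16477102 119.1123933 ]
```

View pics/m5.png

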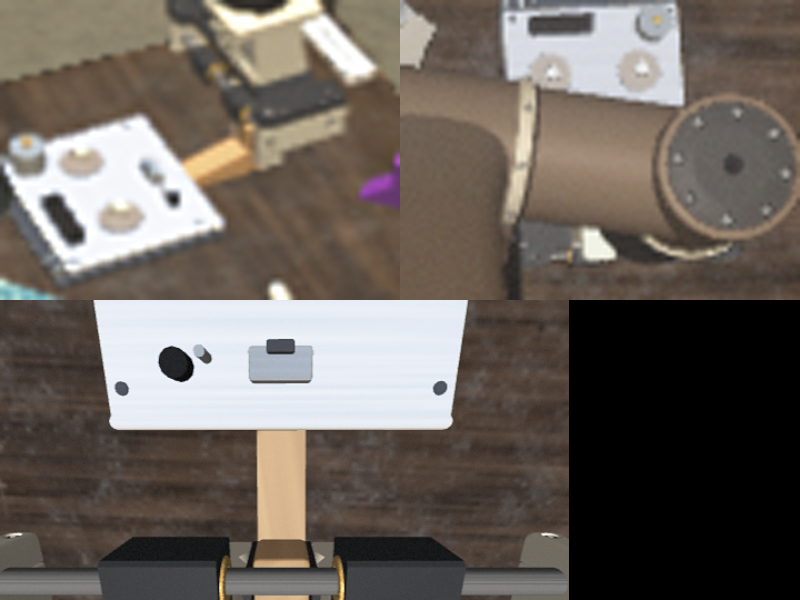

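Nothing of the gripper touches the plate; its front edge in the wrist view is clear of the fingers. The 16 N upward force and the slight nose-down tilt show I'm pressing the wedge into the desk, and friction is jamming it. I'll back off a little, raise the tool about 1 mm and push again.

```bash
python3 -m jog '[[-1,[-6,0,0],0],[-1,[-8,0,-1],0],[-1,[-8,0,-1],0],[-1,[-8,0,-1],0]]' | grep -E 'eef|ee_rot|force'
python3 -m jog '[[-1,[3,0,0],0],[-1,[5,0,0],0],[-1,[5,0,0],0]]' | grep -E 'eef|ee_rot|force'
python3 -m jog '[[-1,[1,0,0],0],[-1,[3,0,0],0],[-1,[3,0,0],0]]' | grep -E 'eef|ee_rot|force'
```

```text
eef_pos: [0.5295, -0.2695, 0.0252]
ee_rot: [-3.141, 0.0, 0.04]
force: [1.5, 0.1, -4.4]
gripper_force: 30.0
eef_pos: [0.5336, -0.2692, 0.025]
ee_rot: [-3.141, 0.002, 0.04]
force: [-3.7, 1.0, -5.5]
gripper_force: 30.0
eef_pos: [0.5377, -0.2693, 0.0256]
ee_rot: [3.141, -0.0, 0.04]
force: [-3.6, -0.3, -4.7]
gripper_force: 30.0
```

It slides freely now. 9 mm remain to reach the 4 mm lift.

```bash
python3 -m jog '[[-1,[2,0,0],0],[-1,[4,0,0],0],[-1,[6,0,0],0],[-1,[8,0,0],0],[-1,[8,0,0],0],[-1,[8,0,0],0]]' | grep -E 't:|eef|ee_rot|force'
python3 - <<'E'
from h import *
w=grab('wrist','w6.png')['color'];s=grab('scene','sc6.png')['color']
print(status.get_state()['eef_pos'],status.get_state()['force'])
a=cv2.resize(s[128:188,180:260],(400,300),interpolation=cv2.INTER_CUBIC);b=cv2.resize(cv2.imread('pics/sc1.png')[128:188,180:260][:,:,::-1],(400,300),interpolation=cv2.INTER_CUBIC)
bot=np.zeros((300,800,3),np.uint8);bot[:,:569]=cv2.resize(w[:270],(569,300))
cv2.imwrite('pics/m6.png',np.vstack([np.hstack([a,b]),bot])[:,:,::-1])
# corner shift expected for 4 mm lift
for n in ('w6.png','sc6.png'): print(w2px(n,(.6017,-.2665,.018)),w2px(n,(.6017,-.2665,.022)))
E
```

```text
t: 11.25
eef_pos: [0.5459, -0.2689, 0.0257]
ee_rot: [3.141, -0.001, 0.04]
force: [-2.7, -0.5, -5.2]
gripper_force: 30.0
[ 0.54578639 -0.26895886  0.02572088] [-2.3678707   0.19406449 -4.76110537]
[252.82872466 144.47138268] [252.82021847 145.19101353]
[216.02373272 160.53534101] [215.99200171 159.79115472]
```

View pics/m6.png

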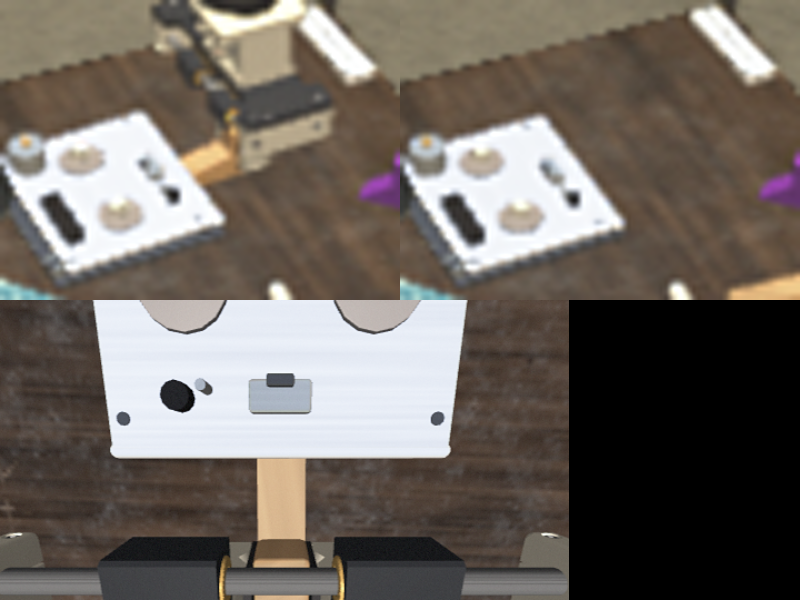

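The lip rests on the ramp, the fingers are well clear, and nothing else has moved. A quick image-shift check of the lip corner before I hand in.

```bash
python3 - <<'E'
from h import *
g=[cv2.imread('pics/%s.png'%n,0).astype(np.float32) for n in('sc1','sc3','sc6')]
def sh(a,b,x0,x1,y0,y1):
    M=np.eye(2,3,dtype=np.float32);m=np.zeros(a.shape,np.uint8);m[y0:y1,x0:x1]=255
    return cv2.findTransformECC(a,b,M,cv2.MOTION_TRANSLATION,(3,200,1e-6),m,3)[1][:,2]
for n,i in(('jam',1),('now',2)):
    print(n,'lip corner',sh(g[0],g[i],209,228,163,182),'hinge side',sh(g[0],g[i],179,192,162,186))
s=status.get_state();print(s['t'],s['eef_pos'],s['force'],s['gripper_force'],s['qd'].max() if hasattr(s['qd'],'max') else s['qd'])
E
```

```text
jam lip corner [0.07652314 0.01393316] hinge side [-0.00227597 -0.00145051]
now lip corner [ 0.2704404  -0.55487174] hinge side [-0.07130328 -0.12475059]
11.35 [ 0.54578639 -0.26895886  0.02572088] [-2.3678707   0.19406449 -4.76110537] 29.9935582280159 0.0005838753409788568
```

The corner rose about 0.55 px and the hinge side barely moved. That is about 3 to 4 mm of lift, in line with the wedge geometry, so I'm handing in.

```bash
python3 -c "
from station import order
print(order.job_done())"
```

```text
the job is handed in; nothing more can be done
None
```

Job handed in at about 11 s, verdict not shown: the slim wedge, still gripped, holds the lip an estimated 3–4 mm above the pads (from wedge travel and image shift); it jammed once against the desk at about 17 N, then slid freely after I raised the tool 1 mm.

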